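Clip a curved row of button shells home with one fingertip sweep

ROBOT

A 7-joint arm with a two-finger parallel gripper is mounted at the origin on the work surface. World frame = base frame: x ahead of the robot, y to its left, z up, the work surface at z = 0. Lengths are in m, angles in rad, forces in N, time in s.
With the tool pointing down it reaches from about 0.4 to 0.875 m from the base axis. Payload 19.3 kg.
Tool frame: the origin (TCP) lies between the finger pads, 19 mm behind the fingertips; this is the grasp point; z points along the fingers, y is the line along which they close (so a half turn about z gives the same grasp; the last joint's range is limited). The gripper opens to 85 mm and grips with 20 to 120 N. Pads are 22 mm wide; open, the fingers measure 114 mm over their backs; the gripper's body (76 mm by 85 mm) begins 54 mm behind the grasp point. The pads swing forward as they close: fully open they stand 13 mm farther back than shut.
Start: joints at [-1.249, 0.521, -0.036, 1.599, 0.021, 1.021, -0.113], TCP at [0.239, 0.578, 0.25] pointing down, gripper open.
Joint ranges: [-2.91, 2.91], [-0.3, 2.13], [-1.5, 1.42], [0.17, 2.43], [-1.26, 4.41], [0.16, 1.93], [-2.52, 2.52]. Speed limits (rad/s): [1.89, 1.89, 2.39, 2.39, 3.01, 3.01, 3.01].

INTERFACE

Orientations are given as [roll, pitch, yaw] about the fixed x, y, z axes, in that order (R = Rz(yaw) Ry(pitch) Rx(roll)).
In Python, from workcell import monitor, optics, workorder gives the robot as it stands.
- The arm moves only by the tool apply_moves, never from a script. Its arguments are lists of equal length, an entry for each row: "linear": the shift along the tool's x, y, z each as a share of 0.1 m, from -1 to 1, a list of three; "delta_rot": the turn, a rotation vector about the tool's x, y, z each as a share of 120 degrees, from -1 to 1, a list of three. A call has exactly 5 rows; each row is the pose to reach, as a shift and turn from the pose commanded when the call began, along the tool's axes at that moment; what a row does not reach only later rows make up. A row lasts 1/12 s, in which the tool goes at most 41.7 mm and 7.16 degrees, less where a joint would pass 70% of its speed; a pose out of reach is approached as far as the arm can. A call with a number of a shift or a turn outside -1 to 1 is refused whole. A call with a gripper value outside its range is refused whole. "gripper" is the opening, from -1 (shut) to 1 (fully open), set as the call begins (left out, the last holds). The fingers move at their own pace and stop on an object; "force" is the grip in N (left out, the last holds). Time passes only in rows, so rows that repeat a pose let the fingers close, or fill a call up. It gives the time, the measured TCP pose, the force, the opening and the grip force at its end, in the units of the state.
- monitor.observe(): the state, without advancing time (a new reading comes with each control period).
- optics.grab_frame(name): name is "scene" or "top"; returns (picture, depth): 384x512x3 uint8, red, green, blue; 384x512 float32, m along the optical axis (not along the pixel's ray), 0 where there is no reading.
- optics.camera_info(name): a dict with "fx", "fy", "cx", "cy" (pixels), "rvec" (rotation vector, rad) and "tvec" (3), from world to camera coordinates, as OpenCV has them. Camera axes: x right, y down, z forward; pixel columns grow to the right and rows downward; lengths in m; the calibration is good to about 2 mm. A picture is of the moment at which its call begins. camera_info takes no time and is no camera call.
- workorder.job_done(): hands the job in; it is judged then, once.
The state is a dict: "clock": time; "qpos": joint angles; "qd": joint speeds; "joint_efforts": joint torques, N m; "position": TCP position; "tool_rot": TCP orientation; "force": force on the tool from outside, world axes, zero at the start; "moment": the same for the moment, N m; "grip_width": finger opening in m; "finger_force": force on a finger pad.
Only numpy, scipy, OpenCV 4.12 (cv2) and the standard library are available. Lean on these libraries where they do the work, as an engineer would, in place of code of your own. Each camera call takes 0.05 s, during which the arm holds its last target. There are 200 camera calls.

TASK

Five steel button shells sit half clipped in the curved jig. With closed fingertips, sweep along the row in one low pass, starting on the largest shell and following the curve to the far end, so that each shell in turn is pressed down fully home; keep the fingertips down on or just over the row until the last one is home. Press gently, never pinch or pull a shell up, leave the loose things around the jig where they stand, and finish with the hand clear.

Things in the scene. Friction and masses are not known exactly. Their poses are not given: they have to be found in the camera images.
- jig: fixed dark steel jig bar, 15 mm thick and 52 mm wide, bent in a flat arc about 230 mm long, screwed to the bench. Origin on the bench top (z = 0) near the middle of the arc, z up. The centre line of the row is an arc of 160 mm radius about the jig-frame point x = -147 mm, y = 0: it bulges to the jig's +x, cap1 lies at its -y end, cap5 at its +y end. The jig may stand at any yaw
- cap1_top (a point): centre of the flat top of the largest steel button shell, at one end of the row: a bevelled disc 40 mm across, 7.5 mm thick (1 mm rim, then a 30 degree bevel up to a flat 18 mm across). Its top is about 27 mm above the bench while half clipped and 22.5 mm when home, with the shell's underside on the jig. Neighbours are 44 to 48 mm apart, centre to centre
- cap1 (a joint): how far shell 1 has been pushed down, m: 0 to 0.001 at the start, 0.005 fully home (hard stop: come down on it at 30 mm/s or slower, over 60 N on the shells is not gentle); negative if pulled up. It slides only vertically in the jig, resists with about 2 N of friction and stays where it is left, no spring
- cap2_top (a point): centre of the flat top of steel button shell number 2 of the row: a bevelled disc 30 mm across, 7.5 mm thick (1 mm rim, then a 30 degree bevel up to a flat 8 mm across). Its top is about 27 mm above the bench while half clipped and 22.5 mm when home, with the shell's underside on the jig. Neighbours are 44 to 48 mm apart, centre to centre
- cap2 (a joint): how far shell 2 has been pushed down, m: 0 to 0.001 at the start, 0.005 fully home (hard stop: come down on it at 30 mm/s or slower, over 60 N on the shells is not gentle); negative if pulled up. It slides only vertically in the jig, resists with about 2 N of friction and stays where it is left, no spring
- cap3_top (a point): centre of the flat top of steel button shell number 3 of the row: a bevelled disc 30 mm across, 7.5 mm thick (1 mm rim, then a 30 degree bevel up to a flat 8 mm across). Its top is about 27 mm above the bench while half clipped and 22.5 mm when home, with the shell's underside on the jig. Neighbours are 44 to 48 mm apart, centre to centre
- cap3 (a joint): how far shell 3 has been pushed down, m: 0 to 0.001 at the start, 0.005 fully home (hard stop: come down on it at 30 mm/s or slower, over 60 N on the shells is not gentle); negative if pulled up. It slides only vertically in the jig, resists with about 2 N of friction and stays where it is left, no spring
- cap4_top (a point): centre of the flat top of steel button shell number 4 of the row: a bevelled disc 30 mm across, 7.5 mm thick (1 mm rim, then a 30 degree bevel up to a flat 8 mm across). Its top is about 27 mm above the bench while half clipped and 22.5 mm when home, with the shell's underside on the jig. Neighbours are 44 to 48 mm apart, centre to centre
- cap4 (a joint): how far shell 4 has been pushed down, m: 0 to 0.001 at the start, 0.005 fully home (hard stop: come down on it at 30 mm/s or slower, over 60 N on the shells is not gentle); negative if pulled up. It slides only vertically in the jig, resists with about 2 N of friction and stays where it is left, no spring
- cap5_top (a point): centre of the flat top of steel button shell number 5 of the row: a bevelled disc 30 mm across, 7.5 mm thick (1 mm rim, then a 30 degree bevel up to a flat 8 mm across). Its top is about 27 mm above the bench while half clipped and 22.5 mm when home, with the shell's underside on the jig. Neighbours are 44 to 48 mm apart, centre to centre
- cap5 (a joint): how far shell 5 has been pushed down, m: 0 to 0.001 at the start, 0.005 fully home (hard stop: come down on it at 30 mm/s or slower, over 60 N on the shells is not gentle); negative if pulled up. It slides only vertically in the jig, resists with about 2 N of friction and stays where it is left, no spring
- spool: loose wooden thread spool, upright, 36 mm across and 45 mm tall, 80 to 100 mm from the jig's middle; origin under its centre
- rod: loose white plastic setting rod, upright, 25 mm across and 65 mm tall, 80 to 100 mm from the jig's middle; origin under its centre
- die: loose steel die ring, 48 mm across, 28 mm tall; origin under its centre
- button_a: loose finished button lying shank up, 32 mm across, 12 mm tall with shank; origin under its centre
- button_b: a second loose button like button_a
- pliers: loose hole-punch pliers with two red handles lying flat, about 200 mm long, 18 mm tall; origin near the pivot
Not all that is in view belongs to the job. Of the things shaped like the jig, the steel one is meant.

How it is judged:
On the way, in this order (a step that is already met when the one before it is completed fails the run):
1. shell 1 is pressed home (the largest, first) (value of joint cap1 above 0.0035 m), for 0.05 s.
2. shell 2 is pressed home after shell 1 (value of joint cap2 above 0.0035 m), for 0.05 s.
3. shell 3 is pressed home after shell 2 (value of joint cap3 above 0.0035 m), for 0.05 s.
4. shell 4 is pressed home after shell 3 (value of joint cap4 above 0.0035 m), for 0.05 s.
5. shell 5 is pressed home after shell 4 (value of joint cap5 above 0.0035 m), for 0.05 s.
At the end, for the whole second after the job is handed in: all five shells are down by at least 3.5 of their 5 mm and the loose things are at rest (value of joint each of cap1, cap2, cap3, cap4, cap5 above 0.0035 m and linear speed of each of spool, rod, die, button_a, button_b, pliers below 0.02 m/s); the robot touches nothing.
It fails at once if a shell is pulled up more than 2 mm from its half-clipped place (value of joint any of cap1, cap2, cap3, cap4, cap5 below -0.002 m).
It fails at once if a shell further along is pressed home before the one before it ((value of joint cap2 above 0.0035 m and value of joint cap1 below 0.0035 m) or (value of joint cap3 above 0.0035 m and value of joint cap2 below 0.0035 m) or (value of joint cap4 above 0.0035 m and value of joint cap3 below 0.0035 m) or (value of joint cap5 above 0.0035 m and value of joint cap4 below 0.0035 m)).
It fails at once if between the first and the last shell the hand rises away from the row (TCP more than 80 mm above the bench) (value of joint cap1 above 0.0035 m and value of joint cap5 below 0.0035 m and height (world z) of the grasp point above 0.08 m).
It fails at once if the jig and its shells are pressed with more than 60 N, impact included (contact force between any of the arm, the fingers and jig above 60 N).
It fails at once if a loose thing is moved more than 20 mm or lifted (distance of any of spool, rod, die, button_a, button_b, pliers from where it was at the start of the episode above 0.02 m).
It also fails if it takes over 43 s, if anything falls off the work surface, if the arm or the gripper's body presses on something with over 40 N, if the wrist force passes 120 N, or if a joint passes its speed limit or range.

## Working session

There is one attempt and no reset: what is moved stays moved. The work goes in short steps, Python scripts to look and compute and a tool call to move; the robot and the scene stay as the last step left them, time stands still between calls to the robot, and variables do not carry over. Pictures are saved under pics/ and viewed, at most 10 in all, crops included, and the job is handed in when it is done.

Besides the shell and the picture viewer there is one more tool, called in YAML: its name, and indented under it one key for each argument. apply_moves: Moves the arm, as the interface text tells. Its arguments: {"type":"object","properties":{"linear":{"type":"array"},"delta_rot":{"type":"array"},"gripper":{"type":"number"},"force":{"type":"number"}},"required":["linear","delta_rot"]}

```bash
mkdir -p pics; cat > h.py <<'E'
import numpy as np, cv2
from workcell import monitor, optics, workorder
def cam(n):
    c=optics.camera_info(n); R=cv2.Rodrigues(np.array(c['rvec'],float))[0]; return c,R,np.array(c['tvec'],float).ravel()
def cloud(n,d):
    c,R,t=cam(n); v,u=np.mgrid[:384,:512]
    P=np.stack([(u-c['cx'])/c['fx']*d,(v-c['cy'])/c['fy']*d,d],-1)
    return (P-t)@R
E
python3 - <<'E'
from h import *
for n in ('top','scene'):
    p,d=optics.grab_frame(n); np.savez(f'{n}.npz',p=p,d=d); cv2.imwrite(f'pics/{n}.png',cv2.resize(p[...,::-1],(800,600),interpolation=cv2.INTER_CUBIC))
    c,R,t=cam(n); print(n,c['fx'],-R.T@t)
s=monitor.observe(); print(s['clock'],s['position'],s['tool_rot'],s['grip_width'])
E
```

```text
top 433.0914431201858 [3.60566665e-01 5.44718776e-04 1.66414340e+00]
scene 352.211326593439 [0.99655607 0.40301286 0.83352601]
0.1 [0.23857233 0.57736108 0.24950351] [-3.14057772e+00  5.18551582e-05  2.74978875e+00] 0.08538116592606498
```

View pics/top.png

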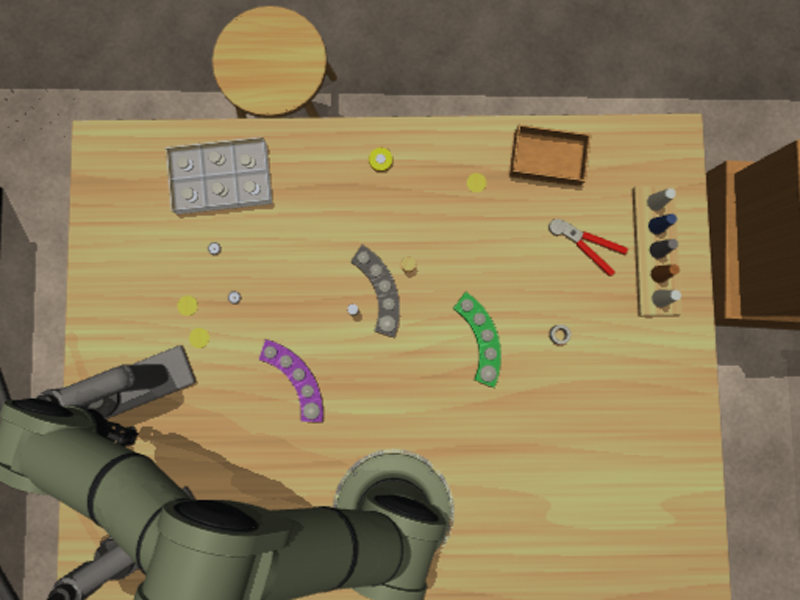

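View pics/scene.png

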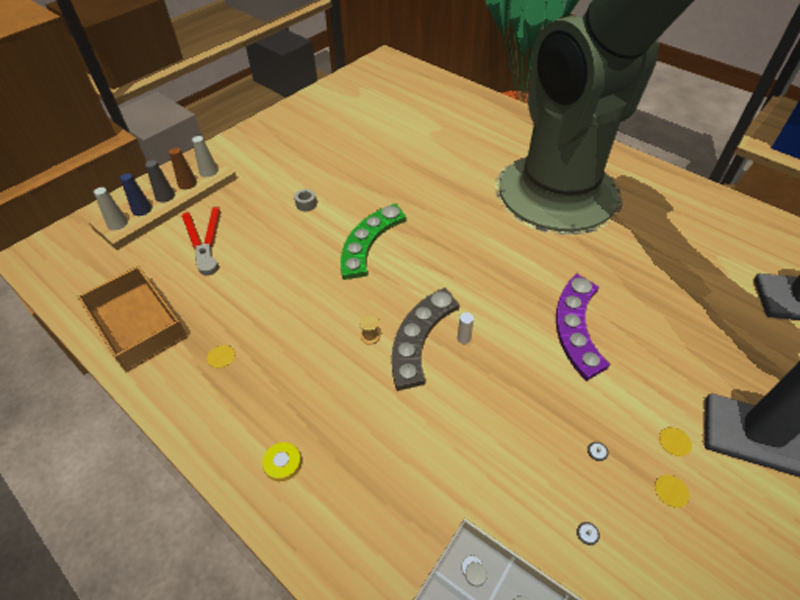

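```bash
python3 - <<'E'
from h import *
a=np.load('top.npz')['p'][150:222,215:287]; b=np.load('scene.npz')['p'][175:255,240:320]
im=np.hstack([cv2.resize(x[...,::-1],(400,400),interpolation=cv2.INTER_CUBIC) for x in (a,b)]); cv2.imwrite('pics/crop.png',im)
for n in ('top','scene'):
    f=np.load(n+'.npz'); W=cloud(n,f['d']); 
    (v0,v1,u0,u1)=(150,222,215,287) if n=='top' else (175,255,240,320)
    w=W[v0:v1,u0:u1].reshape(-1,3); print(n,np.histogram(w[:,2],bins=np.arange(-.01,.08,.004)))
E
```

```text
top (array([ 210,  970, 1597, 1116,  339,  190,  228,  190,  113,   65,   24,
          1,   14,   30,   18,   11,    1,    5,   12,   11,    3,    1]), array([-0.01 , -0.006, -0.002,  0.002,  0.006,  0.01 ,  0.014,  0.018,
        0.022,  0.026,  0.03 ,  0.034,  0.038,  0.042,  0.046,  0.05 ,
        0.054,  0.058,  0.062,  0.066,  0.07 ,  0.074,  0.078]))
scene (array([   0,  180, 3810,  930,   58,  135,  670,  124,  231,  102,   13,
          5,    6,   20,   14,    7,    8,    8,   36,   18,    0,    0]), array([-0.01 , -0.006, -0.002,  0.002,  0.006,  0.01 ,  0.014,  0.018,
        0.022,  0.026,  0.03 ,  0.034,  0.038,  0.042,  0.046,  0.05 ,
        0.054,  0.058,  0.062,  0.066,  0.07 ,  0.074,  0.078]))
```

View pics/crop.png

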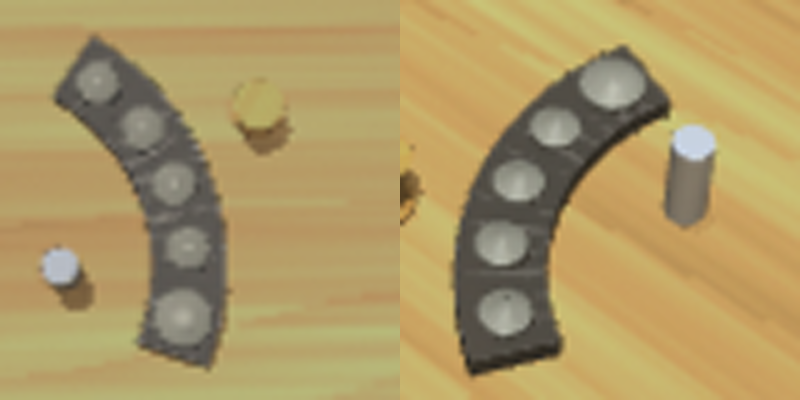

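The left panel of the crop (top view) shows the dark grey steel jig. Its largest shell is at (183,317), followed by (187,246), (173,182), (143,125) and (97,80). In the 800x600 top view there are three candidates: grey (375,290), green (480,340) and purple (295,380). Grey is the dark steel one, so I'll use it. The spool is right of it and the rod left.

```bash
cat > fit.py <<'E'
from h import *
from scipy.optimize import least_squares
seeds={'top':[(183,317),(187,246),(173,182),(143,125),(97,80)],'scene':[(612,82),(555,127),(518,181),(501,243),(504,313)]}
B={}
for n,(v0,u0,k,off,sz) in dict(top=(150,215,400/72,0,72),scene=(175,240,5,400,80)).items():
    p=np.load(n+'.npz')['p']; c=p[v0:v0+sz,u0:u0+sz].astype(np.float32)
    c=cv2.resize(c,None,fx=8,fy=8,interpolation=cv2.INTER_CUBIC); g=c.mean(2); sat=c.max(2)-c.min(2)
    B[n]=[]
    for x,y in seeds[n]:
        x=(x-off)/k; y=y/k; X,Y=int(x*8),int(y*8)
        m=((g>112)&(sat<45)).astype(np.uint8) if n=='top' else ((g>115)&(sat<45)).astype(np.uint8)
        m=cv2.morphologyEx(m,cv2.MORPH_OPEN,np.ones((9,9)))
        l=cv2.connectedComponentsWithStats(m); i=l[1][Y,X]; 
        cx,cy=l[3][i]; B[n].append(((cx+.5)/8-.5+u0,(cy+.5)/8-.5+v0)); print(n,i,l[2][i]/8,np.round(B[n][-1],2))
def proj(n,P):
    c,R,t=cam(n); q=P@R.T+t; return np.stack([q[:,0]/q[:,2]*c['fx']+c['cx'],q[:,1]/q[:,2]*c['fy']+c['cy']],1)
obs={n:np.array(B[n]) for n in B}
pts=[]
for i in range(5):
    r=least_squares(lambda P:np.concatenate([(proj(n,P[None])-obs[n][i:i+1]).ravel() for n in obs]),[.5,0,.02]); pts.append(r.x); print('tri',np.round(r.x,4),round(r.cost,3))
pts=np.array(pts)
# jig model: arc
def model(q):
    x,y,yaw,z=q[:4]; th=np.array(q[4:]); X=-.147+.16*np.cos(th); Y=.16*np.sin(th)
    return np.stack([x+np.cos(yaw)*X-np.sin(yaw)*Y,y+np.sin(yaw)*X+np.cos(yaw)*Y,z+0*X],1)
th0=np.arange(-2,3)*.287
def res(q):
    P=model(q); e=[(proj(n,P)-obs[n]).ravel() for n in obs]
    return np.concatenate(e+[[ (q[3]-.0225)/.002*.3, q[4:].sum()/.02*.3]])
r=least_squares(res,[.53,0,-1.4,.0225,*th0]); np.save('jig.npy',r.x)
print('fit',np.round(r.x,4),r.cost); print(np.round(model(r.x),4)); print('arc spacing',np.diff(r.x[4:])*.16)
for n in obs:
    print(n,np.round(proj(n,model(r.x))-obs[n],2).tolist())
E
python3 fit.py
```

```text
top 6 [ 27.75   52.125  10.      9.75  640.5  ] [247.29 206.53]
top 4 [ 30.125  40.875   7.375   7.    333.125] [248.2  193.96]
top 3 [ 27.125  29.375   7.75    7.5   351.125] [245.66 182.47]
top 2 [ 22.125  19.25    7.125   7.375 334.5  ] [240.2 172.4]
top 1 [ 13.875  11.125   7.125   7.125 312.875] [232.01 164.17]
scene 1 [ 36.     12.     12.875   9.75  780.75 ] [281.95 191.26]
scene 2 [ 26.25  22.     9.75   7.25 451.75] [270.58 200.1 ]
scene 4 [ 18.75  32.25  10.     8.   497.25] [263.19 210.85]
scene 6 [ 15.25   44.75   10.      8.375 540.875] [259.75 223.3 ]
scene 7 [ 15.75   58.25   10.5     8.875 562.75 ] [260.51 237.15]
tri [0.4479 0.0102 0.0216] 0.027
tri [0.4958 0.0059 0.0215] 0.016
tri [0.5399 0.0151 0.0218] 0.02
tri [0.5788 0.0357 0.0217] 0.035
tri [0.6111 0.0666 0.021 ] 0.022
fit [ 0.5346  0.0271 -1.2309  0.0217 -0.5771 -0.2753  0.0061  0.282   0.5643] 0.1353213055103763
[[0.448  0.0101 0.0217]
 [0.4959 0.006  0.0217]
 [0.5398 0.0151 0.0217]
 [0.5788 0.0356 0.0217]
 [0.6113 0.0667 0.0217]]
arc spacing [0.04829524 0.04501209 0.04415793 0.04515651]
top [[-0.14, 0.1], [-0.13, 0.07], [-0.14, 0.12], [-0.16, 0.13], [-0.19, 0.03]]
scene [[-0.15, -0.03], [-0.1, -0.03], [-0.1, 0.01], [-0.17, -0.01], [-0.12, -0.08]]
```

apply_moves:
  linear:
    - [-0.16, -0.18, 0]
    - [-0.32, -0.36, 0]
    - [-0.5, -0.54, 0]
    - [-0.66, -0.72, 0]
    - [-0.82, -0.89, 0]
  delta_rot:
    - [0, 0, 0]
    - [0, 0, 0]
    - [0, 0, 0]
    - [0, 0, 0]
    - [0, 0, 0]
  gripper: -1
  force: 30

```text
clock: 0.52
position: [0.2807, 0.4626, 0.2497]
tool_rot: [-3.141, 0.0, 2.75]
force: [0.9, -0.2, 0.7]
grip_width: 0.0258
finger_force: 0.0
```

apply_moves:
  linear:
    - [-0.16, -0.18, 0]
    - [-0.32, -0.36, 0]
    - [-0.5, -0.54, 0]
    - [-0.66, -0.72, 0]
    - [-0.82, -0.89, 0]
  delta_rot:
    - [0, 0, 0]
    - [0, 0, 0]
    - [0, 0, 0]
    - [0, 0, 0]
    - [0, 0, 0]

```text
clock: 0.93
position: [0.3225, 0.3491, 0.2499]
tool_rot: [-3.141, -0.0, 2.75]
force: [0.9, 0.3, -0.2]
grip_width: -0.0003
finger_force: 0.0
```

apply_moves:
  linear:
    - [-0.16, -0.18, 0]
    - [-0.32, -0.36, 0]
    - [-0.5, -0.54, 0]
    - [-0.66, -0.72, 0]
    - [-0.82, -0.89, 0]
  delta_rot:
    - [0, 0, 0]
    - [0, 0, 0]
    - [0, 0, 0]
    - [0, 0, 0]
    - [0, 0, 0]

```text
clock: 1.35
position: [0.3642, 0.2356, 0.2499]
tool_rot: [-3.141, -0.0, 2.75]
force: [0.9, 0.1, 1.0]
grip_width: 0.0002
finger_force: 0.0
```

apply_moves:
  linear:
    - [-0.16, -0.18, 0]
    - [-0.32, -0.36, 0]
    - [-0.5, -0.54, 0]
    - [-0.66, -0.72, 0]
    - [-0.82, -0.89, 0]
  delta_rot:
    - [0, 0, 0]
    - [0, 0, 0]
    - [0, 0, 0]
    - [0, 0, 0]
    - [0, 0, 0]

```text
clock: 1.77
position: [0.406, 0.122, 0.25]
tool_rot: [-3.141, -0.0, 2.75]
force: [1.0, 0.8, 0.6]
grip_width: -0.0002
finger_force: 0.0
```

apply_moves:
  linear:
    - [-0.16, -0.18, 0.1]
    - [-0.32, -0.36, 0.3]
    - [-0.5, -0.54, 0.5]
    - [-0.66, -0.72, 0.7]
    - [-0.81, -0.87, 0.9]
  delta_rot:
    - [0, 0, 0]
    - [0, 0, 0]
    - [0, 0, 0]
    - [0, 0, 0]
    - [0, 0, 0]

```text
clock: 2.18
position: [0.4476, 0.0104, 0.1591]
tool_rot: [-3.141, 0.0, 2.749]
force: [1.2, 0.5, -0.6]
grip_width: 0.0
finger_force: 0.0
```

apply_moves:
  linear:
    - [0, 0, 0.2]
    - [0, 0, 0.4]
    - [0, 0, 0.6]
    - [0, 0, 0.75]
    - [0, 0, 0.8]
  delta_rot:
    - [0, 0, 0]
    - [0, 0, 0]
    - [0, 0, 0]
    - [0, 0, 0]
    - [0, 0, 0]

```text
clock: 2.6
position: [0.4465, 0.0118, 0.0781]
tool_rot: [-3.14, -0.002, 2.75]
force: [-0.8, 0.4, 0.7]
grip_width: 0.0
finger_force: 0.0
```

```bash
python3 - <<'E'
from h import *
s=monitor.observe(); print(s['clock'],s['position'],s['force'],s['tool_rot'])
p,d=optics.grab_frame('scene'); q,_=optics.grab_frame('top')
im=np.hstack([cv2.resize(x[...,::-1],(400,400),interpolation=cv2.INTER_CUBIC) for x in (q[150:222,215:287],p[145:225,240:320])]); cv2.imwrite('pics/c2.png',im)
E
```

```text
2.6 [0.44651761 0.01183018 0.0781096 ] [-0.79866828  0.3829038   0.66642831] [-3.14007619e+00 -2.40796693e-03  2.74970316e+00]
```

View pics/c2.png

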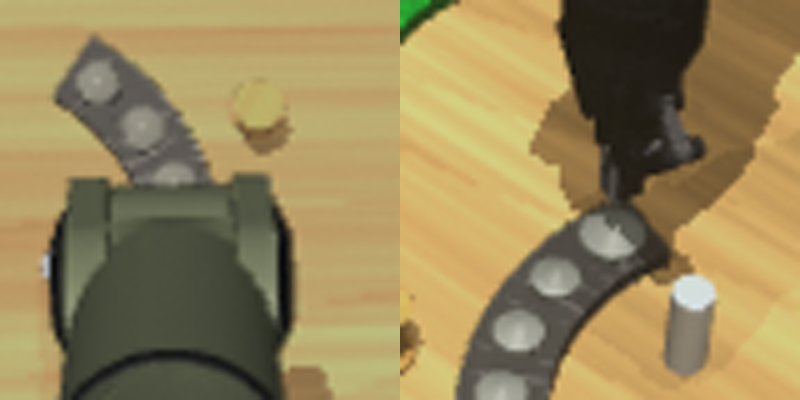

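The crop shows the closed fingertips just above shell 1 at (612,205) in the right panel, with the rod clear at (692,330). Going down.

apply_moves:
  linear:
    - [0, 0, 0.06]
    - [0, 0, 0.12]
    - [0, 0, 0.18]
    - [0, 0, 0.23]
    - [0, 0, 0.25]
  delta_rot:
    - [0, 0, 0]
    - [0, 0, 0]
    - [0, 0, 0]
    - [0, 0, 0]
    - [0, 0, 0]

```text
clock: 3.12
position: [0.4473, 0.012, 0.0544]
tool_rot: [-3.141, -0.0, 2.75]
force: [-0.7, 0.4, -0.6]
grip_width: 0.0002
finger_force: 0.0
```

```bash
python3 - <<'E'
from h import *
s=monitor.observe(); print(s['clock'],s['position'],s['force'],s['tool_rot'],np.round(s['qpos'],3),np.round(s['qd'],3))
E
```

```text
3.1167 [0.44731527 0.01203032 0.05438739] [-0.67644591  0.41774916 -0.57675082] [-3.14134469e+00 -4.30052240e-04  2.74988014e+00] [-0.236  0.603  0.1    2.194 -0.165  0.351  1.18 ] [ 0.012  0.042 -0.014  0.003 -0.007 -0.042  0.004]
```

apply_moves:
  linear:
    - [-0.01, -0.015, 0.02]
    - [-0.01, -0.015, 0.04]
    - [-0.01, -0.015, 0.06]
    - [-0.01, -0.015, 0.07]
    - [-0.01, -0.015, 0.08]
  delta_rot:
    - [0, 0, 0]
    - [0, 0, 0]
    - [0, 0, 0]
    - [0, 0, 0]
    - [0, 0, 0]

```text
clock: 3.53
position: [0.4479, 0.0102, 0.047]
tool_rot: [3.142, 0.0, 2.75]
force: [-0.1, 0.4, -0.3]
grip_width: 0.0
finger_force: 0.0
```

apply_moves:
  linear:
    - [0, 0, 0.01]
    - [0, 0, 0.02]
    - [0, 0, 0.03]
    - [0, 0, 0.03]
    - [0, 0, 0.03]
  delta_rot:
    - [0, 0, 0]
    - [0, 0, 0]
    - [0, 0, 0]
    - [0, 0, 0]
    - [0, 0, 0]

```text
clock: 3.95
position: [0.4479, 0.0102, 0.044]
tool_rot: [-3.142, 0.0, 2.75]
force: [0.2, 0.3, 0.5]
grip_width: -0.0001
finger_force: 0.0
```

apply_moves:
  linear:
    - [0, 0, 0.005]
    - [0, 0, 0.01]
    - [0, 0, 0.015]
    - [0, 0, 0.02]
    - [0, 0, 0.02]
  delta_rot:
    - [0, 0, 0]
    - [0, 0, 0]
    - [0, 0, 0]
    - [0, 0, 0]
    - [0, 0, 0]

```text
clock: 4.37
position: [0.4479, 0.0102, 0.0419]
tool_rot: [-3.142, 0.0, 2.75]
force: [0.1, -0.8, -0.1]
grip_width: 0.0002
finger_force: 0.0
```

apply_moves:
  linear:
    - [0, 0, 0.002]
    - [0, 0, 0.004]
    - [0, 0, 0.006]
    - [0, 0, 0.008]
    - [0, 0, 0.01]
  delta_rot:
    - [0, 0, 0]
    - [0, 0, 0]
    - [0, 0, 0]
    - [0, 0, 0]
    - [0, 0, 0]

```text
clock: 4.78
position: [0.4479, 0.0102, 0.0412]
tool_rot: [3.141, 0.0, 2.75]
force: [-3.3, 0.3, 14.0]
grip_width: 0.0002
finger_force: 7.2
```

```bash
python3 - <<'E'
from h import *
p,d=optics.grab_frame('scene'); s=monitor.observe(); print(s['position'],s['force'])
cv2.imwrite('pics/c3.png',cv2.resize(p[160:220,245:325,::-1],(800,600),interpolation=cv2.INTER_CUBIC))
W=cloud('scene',d); w=W.reshape(-1,3)
for x,y in [(.448,.0101),(.4959,.006),(.5398,.0151),(.5788,.0356),(.6113,.0667)]:
    m=np.hypot(w[:,0]-x,w[:,1]-y)<.006; print(m.sum(),np.round(np.sort(w[m,2])[::4],4))
E
```

```text
[0.44785539 0.01024575 0.0411781 ] [-1.93598686  1.16350647 10.54953149]
91 [0.4945 0.4976 0.5002 0.5018 0.5036 0.5051 0.5066 0.508  0.5088 0.5106
 0.5111 0.5127 0.5139 0.5154 0.5171 0.5183 0.5194 0.5204 0.5226 0.5234
 0.5254 0.5275 0.53  ]
171 [0.022  0.0268 0.0278 0.0289 0.2181 0.2203 0.2265 0.2302 0.2327 0.2385
 0.2431 0.2475 0.2544 0.2589 0.2662 0.2744 0.2787 0.284  0.2866 0.2951
 0.2985 0.3012 0.3023 0.331  0.3352 0.3382 0.3415 0.3443 0.3467 0.3508
 0.3526 0.3547 0.3575 0.3603 0.3623 0.363  0.3654 0.3679 0.3694 0.3711
 0.3726 0.3754 0.3775]
10 [0.023  0.0269 0.0288]
12 [0.0253 0.0265 0.0276]
13 [0.0231 0.0258 0.0269 0.0318]
```

View pics/c3.png

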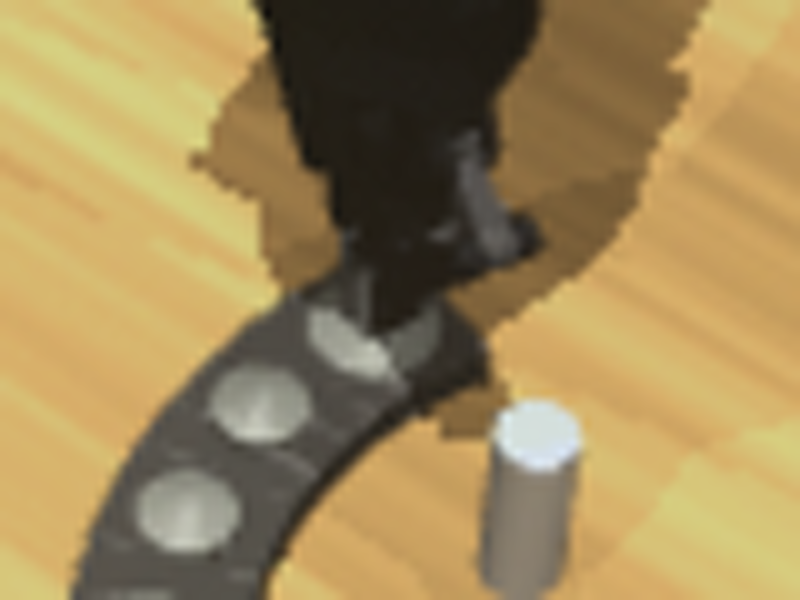

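The crop shows the fingertips on shell 1 at (385,310), and the 14 N force at TCP 41.2 mm means it has reached the hard stop. Next, shell 2.

apply_moves:
  linear:
    - [0, 0, -0.06]
    - [-0.08, 0.025, -0.09]
    - [-0.25, 0.08, -0.09]
    - [-0.4, 0.125, -0.09]
    - [-0.46, 0.145, -0.09]
  delta_rot:
    - [0, 0, 0]
    - [0, 0, 0]
    - [0, 0, 0]
    - [0, 0, 0]
    - [0, 0, 0]

```text
clock: 5.25
position: [0.4985, 0.0059, 0.0505]
tool_rot: [3.141, 0.002, 2.75]
force: [-0.7, -0.0, -0.6]
grip_width: 0.0001
finger_force: 0.0
```

apply_moves:
  linear:
    - [0, 0, 0.01]
    - [0, 0, 0.025]
    - [0, 0, 0.04]
    - [0, 0, 0.055]
    - [0, 0, 0.065]
  delta_rot:
    - [0, 0, 0]
    - [0, 0, 0]
    - [0, 0, 0]
    - [0, 0, 0]
    - [0, 0, 0]

```text
clock: 5.67
position: [0.4952, 0.0061, 0.0433]
tool_rot: [-3.141, -0.001, 2.75]
force: [-1.3, -0.4, 1.4]
grip_width: -0.0001
finger_force: 0.9
```

apply_moves:
  linear:
    - [0, 0, 0.006]
    - [0, 0, 0.012]
    - [0, 0, 0.017]
    - [0, 0, 0.021]
    - [0, 0, 0.025]
  delta_rot:
    - [0, 0, 0]
    - [0, 0, 0]
    - [0, 0, 0]
    - [0, 0, 0]
    - [0, 0, 0]

```text
clock: 6.08
position: [0.4959, 0.0061, 0.0411]
tool_rot: [-3.142, -0.0, 2.75]
force: [-4.2, -0.2, 12.4]
grip_width: -0.0002
finger_force: 6.2
```

Shell 2 is home (12 N). Next, shell 3.

apply_moves:
  linear:
    - [0, 0, -0.06]
    - [-0.07, 0.05, -0.09]
    - [-0.2, 0.135, -0.09]
    - [-0.32, 0.215, -0.09]
    - [-0.37, 0.25, -0.09]
  delta_rot:
    - [0, 0, 0]
    - [0, 0, 0]
    - [0, 0, 0]
    - [0, 0, 0]
    - [0, 0, 0]

```text
clock: 6.5
position: [0.5421, 0.0157, 0.0506]
tool_rot: [3.14, 0.002, 2.75]
force: [-0.8, -0.3, -0.3]
grip_width: 0.0
finger_force: 0.0
```

apply_moves:
  linear:
    - [0, 0, 0.01]
    - [0, 0, 0.025]
    - [0, 0, 0.04]
    - [0, 0, 0.055]
    - [0, 0, 0.065]
  delta_rot:
    - [0, 0, 0]
    - [0, 0, 0]
    - [0, 0, 0]
    - [0, 0, 0]
    - [0, 0, 0]

```text
clock: 6.92
position: [0.539, 0.0149, 0.0433]
tool_rot: [-3.141, -0.001, 2.75]
force: [-0.5, 0.5, 1.3]
grip_width: -0.0002
finger_force: 0.9
```

apply_moves:
  linear:
    - [0, 0, 0.006]
    - [0, 0, 0.012]
    - [0, 0, 0.017]
    - [0, 0, 0.021]
    - [0, 0, 0.025]
  delta_rot:
    - [0, 0, 0]
    - [0, 0, 0]
    - [0, 0, 0]
    - [0, 0, 0]
    - [0, 0, 0]

```text
clock: 7.33
position: [0.5396, 0.015, 0.0411]
tool_rot: [-3.142, 0.0, 2.75]
force: [-3.6, -0.7, 12.2]
grip_width: -0.0002
finger_force: 6.0
```

apply_moves:
  linear:
    - [0, 0, -0.06]
    - [-0.05, 0.06, -0.09]
    - [-0.15, 0.18, -0.09]
    - [-0.24, 0.29, -0.09]
    - [-0.285, 0.34, -0.09]
  delta_rot:
    - [0, 0, 0]
    - [0, 0, 0]
    - [0, 0, 0]
    - [0, 0, 0]
    - [0, 0, 0]

```text
clock: 7.75
position: [0.581, 0.037, 0.0506]
tool_rot: [3.14, 0.002, 2.751]
force: [-0.3, 1.2, -0.5]
grip_width: 0.0001
finger_force: 0.0
```

apply_moves:
  linear:
    - [0, 0, 0.01]
    - [0, 0, 0.025]
    - [0, 0, 0.04]
    - [0, 0, 0.055]
    - [0, 0, 0.065]
  delta_rot:
    - [0, 0, 0]
    - [0, 0, 0]
    - [0, 0, 0]
    - [0, 0, 0]
    - [0, 0, 0]

```text
clock: 8.17
position: [0.5784, 0.0352, 0.0433]
tool_rot: [-3.141, -0.0, 2.749]
force: [-1.2, -1.2, 1.6]
grip_width: -0.0002
finger_force: 0.9
```

apply_moves:
  linear:
    - [0, 0, 0.006]
    - [0, 0, 0.012]
    - [0, 0, 0.017]
    - [0, 0, 0.021]
    - [0, 0, 0.025]
  delta_rot:
    - [0, 0, 0]
    - [0, 0, 0]
    - [0, 0, 0]
    - [0, 0, 0]
    - [0, 0, 0]

```text
clock: 8.58
position: [0.579, 0.0355, 0.0411]
tool_rot: [-3.142, 0.0, 2.75]
force: [-4.3, -0.4, 10.8]
grip_width: 0.0005
finger_force: 5.7
```

apply_moves:
  linear:
    - [0, 0, -0.06]
    - [-0.03, 0.07, -0.09]
    - [-0.1, 0.22, -0.09]
    - [-0.15, 0.35, -0.09]
    - [-0.18, 0.41, -0.09]
  delta_rot:
    - [0, 0, 0]
    - [0, 0, 0]
    - [0, 0, 0]
    - [0, 0, 0]
    - [0, 0, 0]

```text
clock: 9.0
position: [0.6128, 0.0688, 0.0505]
tool_rot: [3.14, 0.001, 2.751]
force: [0.2, -0.1, -0.4]
grip_width: 0.0004
finger_force: 0.0
```

apply_moves:
  linear:
    - [0, 0, 0.01]
    - [0, 0, 0.025]
    - [0, 0, 0.04]
    - [0, 0, 0.055]
    - [0, 0, 0.065]
  delta_rot:
    - [0, 0, 0]
    - [0, 0, 0]
    - [0, 0, 0]
    - [0, 0, 0]
    - [0, 0, 0]

```text
clock: 9.42
position: [0.6108, 0.066, 0.0433]
tool_rot: [-3.141, -0.0, 2.749]
force: [-1.7, -1.0, 2.0]
grip_width: 0.0002
finger_force: 0.9
```

apply_moves:
  linear:
    - [0, 0, 0.006]
    - [0, 0, 0.012]
    - [0, 0, 0.017]
    - [0, 0, 0.021]
    - [0, 0, 0.025]
  delta_rot:
    - [0, 0, 0]
    - [0, 0, 0]
    - [0, 0, 0]
    - [0, 0, 0]
    - [0, 0, 0]

```text
clock: 9.83
position: [0.6114, 0.0664, 0.0412]
tool_rot: [-3.142, 0.0, 2.75]
force: [-3.2, -1.7, 10.8]
grip_width: 0.0003
finger_force: 5.4
```

All five pressed against the stop. Now lifting the hand and moving it aside to check.

apply_moves:
  linear:
    - [0, 0, -0.1]
    - [0, 0, -0.3]
    - [0, 0, -0.55]
    - [0, 0, -0.8]
    - [0, 0, -1]
  delta_rot:
    - [0, 0, 0]
    - [0, 0, 0]
    - [0, 0, 0]
    - [0, 0, 0]
    - [0, 0, 0]

```text
clock: 10.25
position: [0.6116, 0.0667, 0.1434]
tool_rot: [3.141, 0.001, 2.75]
force: [-0.4, 0.8, 0.3]
grip_width: -0.0002
finger_force: 0.0
```

apply_moves:
  linear:
    - [0.1, 0.1, -0.2]
    - [0.3, 0.3, -0.4]
    - [0.5, 0.5, -0.6]
    - [0.7, 0.7, -0.8]
    - [0.8, 0.8, -0.9]
  delta_rot:
    - [0, 0, 0]
    - [0, 0, 0]
    - [0, 0, 0]
    - [0, 0, 0]
    - [0, 0, 0]

```text
clock: 10.67
position: [0.567, 0.1748, 0.2339]
tool_rot: [3.138, 0.001, 2.753]
force: [0.8, 0.6, 0.1]
grip_width: 0.0002
finger_force: 0.0
```

apply_moves:
  linear:
    - [0.2, 0.2, 0]
    - [0.4, 0.4, 0]
    - [0.6, 0.6, 0]
    - [0.75, 0.75, 0]
    - [0.8, 0.8, 0]
  delta_rot:
    - [0, 0, 0]
    - [0, 0, 0]
    - [0, 0, 0]
    - [0, 0, 0]
    - [0, 0, 0]

```text
clock: 11.08
position: [0.5227, 0.2793, 0.2315]
tool_rot: [3.14, -0.001, 2.754]
force: [-0.7, 0.1, 0.6]
grip_width: -0.0003
finger_force: 0.0
```

```bash
python3 - <<'E'
from h import *
for n in ('scene','top'):
  D=[optics.grab_frame(n) for _ in range(4)]; d=np.mean([x[1] for x in D],0)
  w=cloud(n,d).reshape(-1,3); w0=cloud(n,np.load(n+'.npz')['d']).reshape(-1,3)
  for x,y in [(.448,.0101),(.4959,.006),(.5398,.0151),(.5788,.0356),(.6113,.0667)]:
    print(n,[(m.sum(),round(float(np.median(q[m,2])),4)) for q in (w0,w) for m in [np.hypot(q[:,0]-x,q[:,1]-y)<.008]])
  if n=='scene': cv2.imwrite('pics/end.png',cv2.resize(D[0][0][...,::-1],(800,600)))
s=monitor.observe(); print(s['clock'],s['position'],np.abs(s['qd']).max())
E
```

```text
scene [(np.int64(20), 0.0279), (np.int64(17), 0.0233)]
scene [(np.int64(21), 0.0256), (np.int64(22), 0.022)]
scene [(np.int64(20), 0.0269), (np.int64(20), 0.022)]
scene [(np.int64(23), 0.0271), (np.int64(25), 0.0217)]
scene [(np.int64(26), 0.0256), (np.int64(27), 0.0218)]
top [(np.int64(14), 0.0265), (np.int64(14), 0.0222)]
top [(np.int64(13), 0.0264), (np.int64(13), 0.0219)]
top [(np.int64(15), 0.027), (np.int64(14), 0.0213)]
top [(np.int64(14), 0.0242), (np.int64(15), 0.0226)]
top [(np.int64(14), 0.0254), (np.int64(13), 0.0224)]
11.4833 [0.52505202 0.27442296 0.23112014] 0.004023883665250033
```

View pics/end.png

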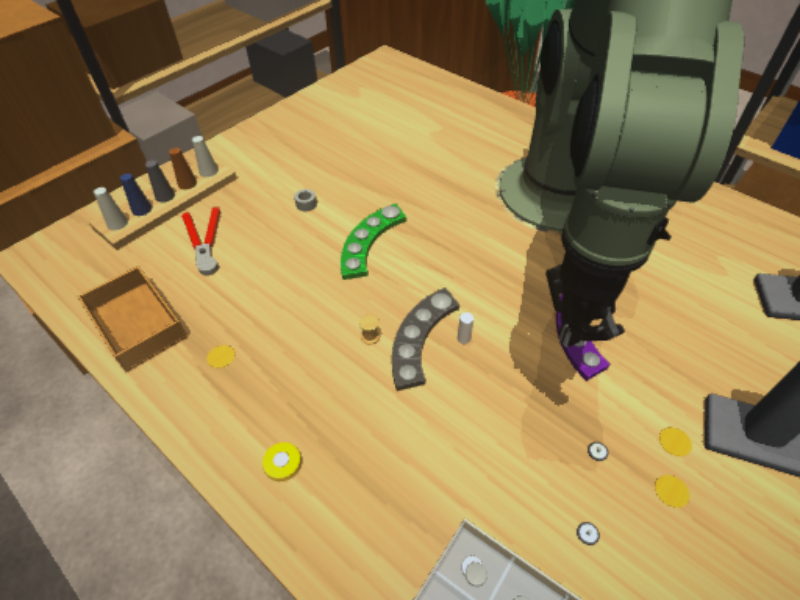

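The end picture shows all five shells seated in the grey jig (425,340). The spool (370,328), rod (466,328), buttons, die and pliers are where they were, and the hand is clear at z = 0.23.

```bash
python3 -c "
from workcell import workorder
print(workorder.job_done())"
```

```text
the job is handed in; nothing more can be done
None
```

I pressed all five shells home in order, 1 to 5, in about 11.5 s, lifting the fingertips about 9 mm between shells rather than sliding; readings peaked at 14 N, depth images show every top near 22 mm, the loose things look unmoved, the hand is clear, and the job is handed in (no verdict was returned).

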